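# Transfer dispenser bottles to the tray in reverse order

### The arm

A 7-joint arm with a two-finger parallel gripper is mounted at the origin on the work surface. World frame = base frame: x ahead of the robot, y to its left, z up, the work surface at z = 0. Lengths are in mm, angles in rad, forces in N, time in s.
With the tool pointing down it reaches from about 400 to 850 mm from the base axis. Payload 4.4 kg.
Tool frame: the origin (TCP) lies midway between the tips of the shut fingers; the grasp point (between the pads) lies behind it (bot.tcp_to_grasp is the z of the grasp point in the tool frame, in mm); z points along the fingers, y is the line along which they close (so a half turn about z gives the same grasp; the last joint's range is limited). The gripper opens to 94 mm and grips with 3 to 60 N. Pads are 16 mm wide; open, the fingers measure 119 mm over their backs; the gripper's body (75 mm by 177 mm) begins 78 mm behind the grasp point.
Start: joints at [1.146, 0.628, 0.038, 1.517, -0.027, 0.996, -0.02], TCP at [228.277, -608.611, 205.478] pointing down, gripper open.
Joint ranges: [-3.06, 3.06], [-0.37, 2.12], [-1.25, 1.32], [0.18, 2.47], [-1.1, 4.24], [0.23, 1.98], [-2.94, 2.94]. Speed limits (rad/s): [2.57, 2.57, 3.14, 3.14, 3.14, 3.14, 3.14].

### API

Orientations are given as a rotation vector (axis times angle).
In Python, from station import status, imaging, job, find_in, silhouettes, spot_point, bot gives the robot as it stands.
- The arm moves only by the tool servo_tool, never from a script. Its argument "targets" is a list that holds one entry, the list of rows, each a list of 5 numbers: the shift along the tool's x, y, z in m, then the turn about the tool's z in degrees, then the closure, from -1 (fully open) to 1 (shut). A call has 1 to 12 rows; each row is the pose to reach, as a shift and turn from the pose commanded when the call began, along the tool's axes at that moment; what a row does not reach only later rows make up. A row lasts 1/10 s, in which the tool goes at most 50 mm and 8.59 degrees, less where a joint would pass 70% of its speed; a pose out of reach is approached as far as the arm can. A call with a gripper value outside its range is refused whole. The fingers move at their own pace and stop on an object; "squeeze" is the grip in N (left out, the last holds). Time passes only in rows, so rows that repeat a pose let the fingers close. It gives the time, the measured TCP pose, the force, the opening and the grip force at its end, in the units of the state.
- status.state(): the state, without advancing time (a new reading comes with each control period).
- imaging.grab_frame(name): name is "side" or "top" or "wrist"; returns a dict with "frame" (400x640x3 uint8, red, green, blue), "camera_matrix" (3x3 intrinsics, pixels), "D" ([k1, k2, p1, p2, k3] as OpenCV has them; the pictures are not rectified), "eye" and "orientation" of the camera in the world. Camera axes: x right, y up, looking along -z (the intrinsics and any distortion apply to the point x, -y, -z); pixel columns grow to the right and rows downward; lengths in mm; the calibration is good to about 2 mm. A picture is of the moment at which its call begins. There is no depth.
- job.job_done(): hands the job in; it is judged then, once.
Trained networks look in a picture, given as the dict that the camera call returned (one of the last four; its "shot" number tells which), for a name from the list of things; names that differ only in an ending like _2 or _b are one class to them, and where a whole thing is asked for, a point or a joint stands for the part that bears it (a point fixed in the world has none). Each returns a list of dicts, best first, with "score" (0 to 1); they miss things now and then, are a little off and sometimes report something else, mostly with a low value. They report only what shows in the picture. A call takes as long as a camera call. They do not tell look-alikes from the thing itself.
- find_in(picture, target): "rect" ([left, top, right, bottom] in pixels, round what is visible of it).
- silhouettes(picture, target): "mask" (400x640 bool, what is visible of it) and "rect" ([left, top, right, bottom] in pixels, round what is visible of it).
- spot_point(picture, target): "xy" ([column, row] in pixels: a listed point, or the origin of a listed thing).
The state is a dict: "t": time; "q": joint angles; "qvel": joint speeds; "joint_torque": joint torques, N m; "tcp_pos": TCP position; "eef_rot": TCP orientation; "contact_force": force on the tool from outside, world axes, zero at the start; "wrist_torque": the same for the moment, N m; "width": finger opening in mm; "finger_force": force on a finger pad.
Only numpy, scipy, OpenCV 4.12 (cv2) and the standard library are available. Lean on these libraries where they do the work, as an engineer would, in place of code of your own. Each camera call takes 0.05 s, during which the arm holds its last target. There are 200 camera calls.

### The job

Move the four dispenser bottles from their coloured cups into the four bays of the blue tray, one to a bay, in reverse order: the bottle nearest the red end of the cup rail goes into the bay farthest from the tray's red end, the next into the next, and the last into the bay beside the tray's red end. Keep the bottles upright, set them down instead of dropping them, and leave all four standing on the tray's floor.

Things in the scene. Friction and masses are not known exactly. Their poses are not given: they have to be found in the camera images.
- bottle_teal: Loose teal (blue-green) bottle with black pointed cap, 0.06-0.13 kg, upright in the teal cup at the start. Straight round body 32 mm in diameter up to 68 mm, then shoulder and 18 mm cap; 102 mm tall. Origin: centre of underside; z up; yaw means nothing. Grip the body 45-60 mm above the underside, fingers closing along the rail's x (only 30 mm free between bottles along the row).
- bottle_yellow: Loose yellow bottle with black pointed cap, 0.06-0.13 kg, upright in the yellow cup at the start. Straight round body 32 mm in diameter up to 68 mm, then shoulder and 18 mm cap; 102 mm tall. Origin: centre of underside; z up; yaw means nothing. Grip the body 45-60 mm above the underside, fingers closing along the rail's x (only 30 mm free between bottles along the row).
- bottle_purple: Loose purple bottle with black pointed cap, 0.06-0.13 kg, upright in the purple cup at the start. Straight round body 32 mm in diameter up to 68 mm, then shoulder and 18 mm cap; 102 mm tall. Origin: centre of underside; z up; yaw means nothing. Grip the body 45-60 mm above the underside, fingers closing along the rail's x (only 30 mm free between bottles along the row).
- bottle_white: Loose white bottle with black pointed cap, 0.06-0.13 kg, upright in the white cup at the start. Straight round body 32 mm in diameter up to 68 mm, then shoulder and 18 mm cap; 102 mm tall. Origin: centre of underside; z up; yaw means nothing. Grip the body 45-60 mm above the underside, fingers closing along the rail's x (only 30 mm free between bottles along the row).
- cup_teal: Square open teal (blue-green) cup (a shade darker than the bottle), fixed on the cup rail, 52 x 52 mm outside, 46 x 46 inside, 18 high, floor 4 thick; the teal bottle starts in it, about 7 mm play all round. Origin: centre of underside, 6 mm above the table; axes as the rail's. Which place on the rail it has differs at each start.
- cup_yellow: Square open yellow cup (a shade darker than the bottle), fixed on the cup rail, 52 x 52 mm outside, 46 x 46 inside, 18 high, floor 4 thick; the yellow bottle starts in it, about 7 mm play all round. Origin: centre of underside, 6 mm above the table; axes as the rail's. Which place on the rail it has differs at each start.
- cup_purple: Square open purple cup (a shade darker than the bottle), fixed on the cup rail, 52 x 52 mm outside, 46 x 46 inside, 18 high, floor 4 thick; the purple bottle starts in it, about 7 mm play all round. Origin: centre of underside, 6 mm above the table; axes as the rail's. Which place on the rail it has differs at each start.
- cup_white: Square open white cup (a shade darker than the bottle), fixed on the cup rail, 52 x 52 mm outside, 46 x 46 inside, 18 high, floor 4 thick; the white bottle starts in it, about 7 mm play all round. Origin: centre of underside, 6 mm above the table; axes as the rail's. Which place on the rail it has differs at each start.
- cup_rail: Aluminium strip fixed to the bench, 66 (x) x 252 (y) x 6 mm, with the four cups in a row along its y, centres at y = -93, -31, +31, +93 mm. A red block (22 mm long, 24 high) closes its +y end: the red end. Origin: centre of the strip's underside, on the table; z up. Nearer or farther than the tray; yaw within 0.2 rad.
- tray: Blue tray fixed to the bench, 66 (x) x 252 (y) x 20 mm high, empty, with four bays in a row along its y, each 58 x 58 mm inside, centres at y = -93, -31, +31, +93 mm; walls 4 mm thick, grey floor 4 mm thick. A red block (22 mm long, 24 high) closes its +y end: the red end. Origin: centre of underside, on the table; z up; yaw within 0.2 rad.
Not all that is in view belongs to the job. What is shaped like the bottle_white but pink is not meant.

How it is judged:
By the outcome, as a careful person would: the job done as asked, in the order asked, and still so for the second after the job is handed in, with the robot touching nothing.
It also fails if it takes over 112 s, if anything falls off the work surface, if the arm or the gripper's body presses on something with over 40 N, if the wrist force passes 120 N, or if a joint passes its speed limit or range.

## Working session

There is one attempt and no reset: what is moved stays moved. The work goes in short steps, Python scripts to look and compute and a tool call to move; the robot and the scene stay as the last step left them, time stands still between calls to the robot, and variables do not carry over. Pictures are saved under pics/ and viewed, at most 14 in all, crops included, and the job is handed in when it is done.

Besides the shell and the picture viewer there is one more tool, called after ">>>" by a JSON object that holds its "name" and its "arguments". servo_tool: Moves the arm, as the interface text tells. Its arguments: {"type":"object","properties":{"targets":{"type":"array","items":{"type":"array","items":{"type":"array","items":{"type":"number"}}}},"squeeze":{"type":"number"}},"required":["targets"]}

```bash
ls; mkdir -p pics; cat > h.py <<'E'
import numpy as np, cv2
from station import status, imaging, job, find_in, silhouettes, spot_point, bot
from scipy.spatial.transform import Rotation as R
def rot(o):
    o=np.array(o,float); 
    return o if o.shape==(3,3) else (R.from_rotvec(o).as_matrix() if o.size==3 else R.from_quat(o).as_matrix())
def ray(p,xy):
    u=cv2.undistortPoints(np.array([[xy]],float),np.array(p["camera_matrix"],float),np.array(p["D"],float))[0,0]
    return np.array(p["eye"],float), rot(p["orientation"])@np.array([u[0],-u[1],-1])
def atz(p,xy,z):
    e,d=ray(p,xy); return e+d*(z-e[2])/d[2]
def proj(p,P):
    c=rot(p["orientation"]).T@(np.array(P,float)-p["eye"])
    return cv2.projectPoints(np.array([[c[0],-c[1],-c[2]]]),np.zeros(3),np.zeros(3),np.array(p["camera_matrix"],float),np.array(p["D"],float))[0][0,0]
E
python3 - <<'E'
from h import *
s=status.state(); print(s, bot.tcp_to_grasp)
for n in ("top","side"):
    p=imaging.grab_frame(n); cv2.imwrite(f"pics/{n}0.png",p["frame"][:,:,::-1]); print(n,p["eye"],p["orientation"])
    for t in ["bottle_teal","bottle_yellow","bottle_purple","bottle_white","cup_teal","cup_yellow","cup_purple","cup_white","cup_rail","tray"]:
        z=0
        if t[:3]=="cup":z=10
        if t=="cup_rail": z=0
        if t[0]=="b": z=10
        print(t,[(round(float(d["score"]),2),np.round(d["xy"]),np.round(atz(p,d["xy"],z)[:2],1)) for d in spot_point(p,t)[:3]])
E
```

```text
pics
{'t': 0.0, 'q': array([ 1.14622383,  0.62931164,  0.03844948,  1.51832801, -0.02698163,
        0.99632145, -0.01996476]), 'qvel': array([-0.00282945, -0.00157369, -0.00126887,  0.00020264,  0.00181523,
       -0.00249003, -0.0006872 ]), 'joint_torque': array([-7.19570562e-04, -5.49716234e+01,  1.14340413e+00, -1.86626261e+01,
       -5.23309282e-02,  2.36885593e-02,  1.21497528e-04]), 'tcp_pos': array([ 228.01927308, -607.99342074,  204.5894219 ]), 'eef_rot': array([-3.08938589e+00, -5.60279322e-01,  5.82625302e-04]), 'contact_force': array([ 0.23605869,  0.98044012, -0.12198739]), 'wrist_torque': array([-0.00952243, -0.00578158, -0.02701959]), 'finger_force': 0.0, 'width': 94.0414932797991} -18.8
top [386.2357538   11.48124597 873.85189075] [ 0.1401037  -0.11179183 -1.58226818]
bottle_teal [(0.81, array([291., 234.]), array([463.6,  83.1]))]
bottle_yellow [(0.48, array([322., 232.]), array([466.4,  17.6]))]
bottle_purple [(0.52, array([350., 228.]), array([474.1, -41. ]))]
bottle_white [(0.71, array([215., 217.]), array([501.4, 246.2])), (0.68, array([271., 287.]), array([354.
[... 927 characters left out ...]
ray([324., 220.]), array([478.3, -33. ]))]
bottle_purple [(0.95, array([324., 221.]), array([479.1, -35.6]))]
bottle_white [(0.91, array([247., 204.]), array([350.7,  56.3])), (0.75, array([246., 187.]), array([353.3, 119.7])), (0.75, array([305., 159.]), array([493.1, 205.7]))]
cup_teal [(0.66, array([302., 193.]), array([459.,  67.]))]
cup_yellow [(0.57, array([306., 200.]), array([462.1,  37.4])), (0.5, array([312., 204.]), array([469.5,  23.1]))]
cup_purple [(0.98, array([324., 228.]), array([474.4, -53.4]))]
cup_white [(0.62, array([291., 176.]), array([449.6, 138.9]))]
cup_rail [(0.7, array([306., 200.]), array([463.9,  52.9]))]
tray [(0.64, array([422., 233.]), array([635.1, -98.4]))]
```

```bash
python3 - <<'E'
import cv2
a=cv2.imread("pics/top0.png")[100:320,180:460]; b=cv2.imread("pics/side0.png")[90:310,220:500]
cv2.imwrite("pics/c0.png",cv2.resize(cv2.hconcat([a,b]),(784,308),interpolation=cv2.INTER_CUBIC))
cv2.imwrite("pics/c1.png",cv2.resize(a,(784,600),interpolation=cv2.INTER_CUBIC))
E
```

```text
(no output)
```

View pics/c1.png

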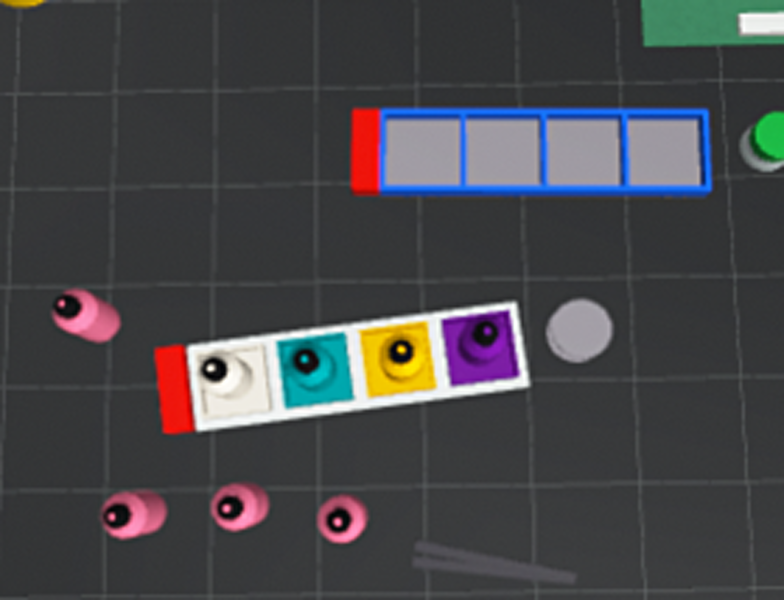

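View pics/side0.png

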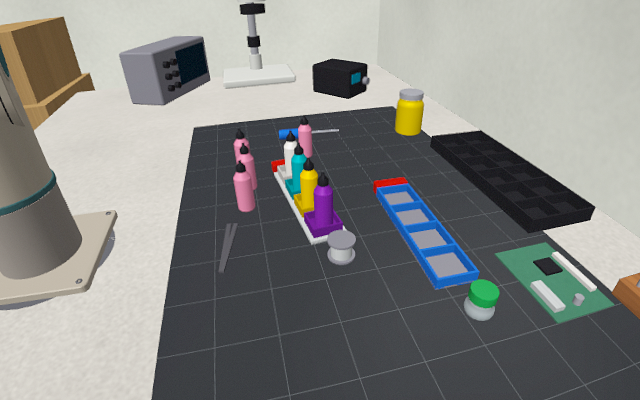

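The top view shows both red ends on the left (+y). Counting from the rail's red end the order is white, teal, yellow, purple, and the pink bottles are decoys. Next I fit the poses.

```bash
cat > fit.py <<'E'
from h import *
from scipy.optimize import least_squares
P={n:imaging.grab_frame(n) for n in("top","side")}
p=P["top"]
def wrect(mask,z):
    ys,xs=np.nonzero(mask); w=np.array([atz(p,(x,y),z)[:2] for x,y in zip(xs,ys)],np.float32)
    return cv2.minAreaRect(w)
f=p["frame"].astype(int); r,g,b=f[...,0],f[...,1],f[...,2]
m=(b>150)&(r<90)&(g<150); m[:,:290]=0;m[:120]=0; m[190:]=0; m[:,450:]=0
m=m.astype(np.uint8); 
print("tray",wrect(m,20))
red=(r>180)&(g<70)&(b<70)
for lab,(y0,y1,x0,x1) in {"trayred":(130,175,295,325),"railred":(210,265,225,255)}.items():
    k=np.zeros_like(red);k[y0:y1,x0:x1]=red[y0:y1,x0:x1]; print(lab,wrect(k,24))
L=silhouettes(p,"tray"); 
pts=[]
for rr,z in((16,0),(16,68),(9,75),(9,85),(2,102)):
    a=np.linspace(0,2*np.pi,16); pts+= [np.c_[rr*np.cos(a),rr*np.sin(a),0*a+z+10]]
pts=np.vstack(pts)
g0={"teal":(462,85),"yellow":(467,22),"purple":(474,-38),"white":(452,145)}
for c,x0 in g0.items():
    rects={}
    for n,q in P.items():
        pr=proj(q,[*x0,55]); ds=[d["rect"] for d in find_in(q,"bottle_"+c) if d["score"]>.2]
        ds.sort(key=lambda t:np.hypot((t[0]+t[2])/2-pr[0],(t[1]+t[3])/2-pr[1])); rects[n]=np.array(ds[0],float) if ds else None
    def res(v):
        o=[]
        for n,q in P.items():
            if rects[n] is None: continue
            w=np.array([proj(q,t) for t in pts+[v[0],v[1],0]]); e=np.r_[w.min(0),w.max(0)]-rects[n]
            o+=list(e[:3]*(1,1,1)) if n=="side" else list(e)
        return o
    s=least_squares(res,x0,loss="soft_l1"); print(c,s.x.round(1),np.round(res(s.x),1))
s=status.state(); print(s["tcp_pos"],R.from_rotvec(s["eef_rot"]).as_matrix().round(3))
E
python3 fit.py
```

```text
tray ((628.9513549804688, -96.56664276123047), (250.54098510742188, 66.49549102783203), 88.94628143310547)
trayred ((631.4484252929688, 41.273780822753906), (17.196260452270508, 64.14921569824219), 89.30644226074219)
railred ((446.1830139160156, 184.71566772460938), (64.88429260253906, 21.387479782104492), 6.693262577056885)
teal [456.6  79. ] [-2.1 -1.2  4.3  1.5]
yellow [466.1  19.1] [-1.7  0.1  1.8 -2.8 -0.5  0.2 -0.2]
purple [474.7 -38.7] [-2.6 -1.   1.7  1.1]
white [450.  138.9] [-0.5 -0.4  1.1  1.5  0.2 -1.8  0.2]
[ 228.28742685 -608.62497305  205.5194505 ] [[ 0.936  0.351  0.   ]
 [ 0.351 -0.936 -0.   ]
 [ 0.     0.    -1.   ]]
```

>>> {"name": "servo_tool", "arguments": {"targets": [[[0.434, -0.327, 0, -76, -1], [0.434, -0.327, 0, -76, -1], [0.434, -0.327, 0, -76, -1], [0.434, -0.327, 0, -76, -1], [0.434, -0.327, 0, -76, -1], [0.434, -0.327, 0, -76, -1], [0.434, -0.327, 0, -76, -1], [0.434, -0.327, 0, -76, -1], [0.434, -0.327, 0, -76, -1], [0.434, -0.327, 0, -76, -1], [0.434, -0.327, 0, -76, -1], [0.434, -0.327, 0, -76, -1]]]}}

```text
t: 2.85
tcp_pos: [523.7, -142.5, 206.1]
eef_rot: [2.078, 2.355, 0.009]
contact_force: [-0.4, 0.1, 0.1]
width: 94.0
finger_force: 0.0
```

>>> {"name": "servo_tool", "arguments": {"targets": [[[0.05, -0.006, 0, 0, -1], [0.1, -0.012, 0, 0, -1], [0.15, -0.017, 0, 0, -1], [0.2, -0.023, 0, 0, -1], [0.245, -0.028, 0, 0, -1], [0.28, -0.032, 0, 0, -1], [0.296, -0.034, 0, 0, -1], [0.296, -0.034, 0, 0, -1], [0.296, -0.034, 0, 0, -1]]]}}

```text
t: 3.75
tcp_pos: [452.5, 138.8, 205.5]
eef_rot: [2.091, 2.343, -0.001]
contact_force: [-0.6, -0.7, -0.4]
width: 94.0
finger_force: 0.0
```

```bash
python3 - <<'E'
from h import *
p=imaging.grab_frame("wrist"); cv2.imwrite("pics/w0.png",p["frame"][:,:,::-1])
s=status.state(); print(s["t"],s["tcp_pos"],R.from_rotvec(s["eef_rot"]).as_matrix().round(3))
for P,n in [((451.3,141,112),"w"),((458.6,79.5,112),"t"),((465.8,17.9,112),"y"),((473.1,-43.7,112),"p"),((451.3,141,24),"wc")]: print(n,proj(p,P).round())
for c in ("white","teal","yellow"):
    print(c,[(round(float(d["score"]),2),atz(p,d["xy"],10).round(1)) for d in spot_point(p,"bottle_"+c)[:2]],[(round(float(d["score"]),2),atz(p,d["xy"],6).round(1)) for d in spot_point(p,"cup_"+c)[:1]])
E
```

```text
3.8 [452.66355537 138.24821032 205.39738043] [[-0.112  0.994 -0.   ]
 [ 0.994  0.112 -0.001]
 [-0.001 -0.    -1.   ]]
w [319. 200.]
t [320. 271.]
y [320. 334.]
p [320. 390.]
wc [320. 178.]
white [(0.84, array([350.1,  61.6,  10. ])), (0.82, array([500.3, 245.9,  10. ]))] [(0.98, array([451.2, 141.4,   6. ]))]
teal [(0.57, array([459.9,  84.4,  10. ]))] [(0.74, array([454.7,  83.1,   6. ]))]
yellow [(0.57, array([463.8,  22.4,  10. ]))] [(0.98, array([466.1,  20.7,   6. ]))]
```

View pics/w0.png

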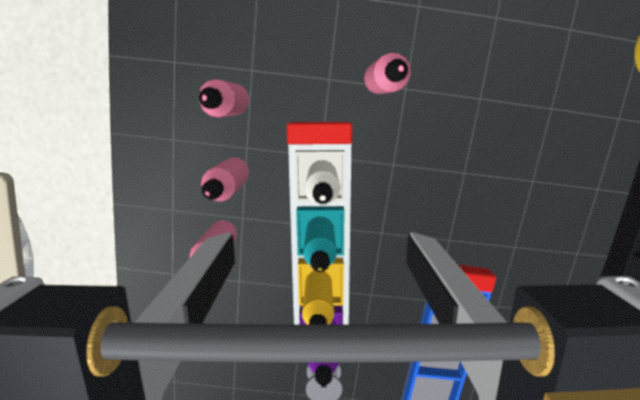

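```bash
python3 - <<'E'
from h import *
p=imaging.grab_frame("wrist")
for n,xy in dict(w=(322,191),t=(320,261),y=(318,321),p=(322,375)).items(): print(n,atz(p,xy,110).round(1),atz(p,xy,100).round(1))
E
```

```text
w [452.5 148.9 110. ] [452.9 146.5 100. ]
t [457.7  88.6 110. ] [458.2  84.  100. ]
y [462.4  30.7 110. ] [463.1  24.  100. ]
p [472.5 -27.  110. ] [473.6 -35.8 100. ]
```

>>> {"name": "servo_tool", "arguments": {"targets": [[[0.005, 0, 0.04, 0, -1], [0.005, 0, 0.085, 0, -1], [0.005, 0, 0.125, 0, -1], [0.005, 0, 0.15, 0, -1], [0.005, 0, 0.162, 0, -1], [0.005, 0, 0.162, 0, -1], [0.005, 0, 0.162, 0, 1], [0.005, 0, 0.162, 0, 1], [0.005, 0, 0.162, 0, 1], [0.005, 0, 0.162, 0, 1], [0.005, 0, 0.162, 0, 1], [0.005, 0, 0.162, 0, 1]]], "squeeze": 20}}

```text
t: 5.35
tcp_pos: [451.9, 145.1, 43.7]
eef_rot: [2.091, 2.345, 0.001]
contact_force: [-0.4, 0.6, 0.3]
width: 49.4
finger_force: 0.0
```

>>> {"name": "servo_tool", "arguments": {"targets": [[[0, 0, 0, 0, 1], [0, 0, 0, 0, 1], [0, 0, 0, 0, 1], [0, 0, 0, 0, 1], [0, 0, 0, 0, 1], [0, 0, -0.01, 0, 1], [0, 0, -0.035, 0, 1], [0, 0, -0.065, 0, 1], [0, 0, -0.095, 0, 1], [0, 0, -0.12, 0, 1], [0, 0, -0.13, 0, 1], [0, 0, -0.13, 0, 1]]]}}

```text
t: 6.55
tcp_pos: [452.2, 145.2, 174.6]
eef_rot: [2.09, 2.343, 0.003]
contact_force: [-0.4, -0.3, -1.9]
width: 31.1
finger_force: 20.0
```

```bash
python3 - <<'E'
from h import *
p=imaging.grab_frame("wrist"); cv2.imwrite("pics/w1.png",p["frame"][:,:,::-1])
s=status.state(); print(s["t"],s["tcp_pos"],s["width"],s["finger_force"],s["contact_force"],s["wrist_torque"])
E
```

```text
6.6 [451.47227553 144.7991379  173.51209371] 31.9636113331064 19.9843168258667 [-0.0684357  -0.27594439 -1.55553219] [ 0.0031076  -0.09738835 -0.01340769]
```

View pics/w1.png

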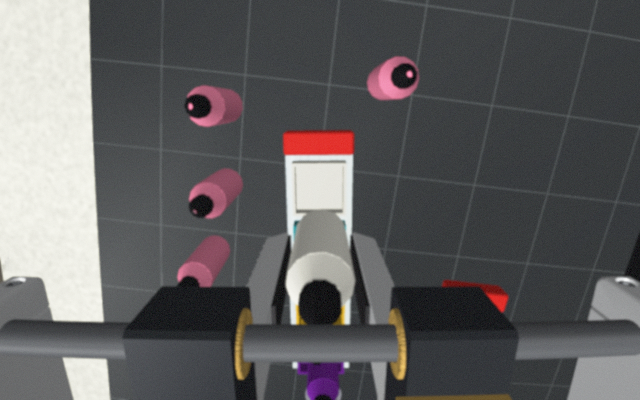

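White is held upright in the picture (cap at about (320,303)), and its cup is empty. Next I carry it to the far bay.

>>> {"name": "servo_tool", "arguments": {"targets": [[[-0.011, 0.004, 0, 0, 1], [-0.035, 0.014, 0, 0, 1], [-0.07, 0.027, 0, 0, 1], [-0.109, 0.042, 0, 0, 1], [-0.147, 0.057, 0, 0, 1], [-0.186, 0.073, 0, 0, 1], [-0.225, 0.088, 0, 0, 1], [-0.263, 0.103, 0, 0, 1], [-0.298, 0.116, 0, 0, 1], [-0.326, 0.127, 0, 0, 1], [-0.344, 0.134, 0, 0, 1], [-0.351, 0.137, 0, 0, 1]]]}}

```text
t: 7.8
tcp_pos: [626.9, -191.7, 170.9]
eef_rot: [-2.094, -2.339, 0.004]
contact_force: [-0.5, 0.3, -0.9]
width: 31.5
finger_force: 20.0
```

>>> {"name": "servo_tool", "arguments": {"targets": [[[0, 0, 0.015, 0, 1], [0, 0, 0.045, 0, 1], [0, 0, 0.08, 0, 1], [0, 0, 0.105, 0, 1], [0, 0, 0.12, 0, 1], [0, 0, 0.128, 0, 1], [0, 0, 0.132, 0, 1], [0, 0, 0.134, 0, 1], [0, 0, 0.135, 0, 1], [0, 0, 0.135, 0, 1]]]}}

```text
t: 8.8
tcp_pos: [628.5, -188.1, 39.3]
eef_rot: [2.09, 2.344, 0.001]
contact_force: [0.4, -0.3, -1.6]
width: 32.1
finger_force: 20.0
```

```bash
cat > chk.py <<'E'
from h import *
import sys
p=imaging.grab_frame("side"); 
if len(sys.argv)>1: cv2.imwrite(f"pics/{sys.argv[1]}.png",cv2.resize(p["frame"][90:310,220:540,::-1],(800,550),interpolation=cv2.INTER_CUBIC))
s=status.state(); print(s["t"],s["tcp_pos"].round(1),s["width"],s["finger_force"],s["contact_force"])
E
python3 chk.py s1
```

```text
8.85 [ 628.4 -188.1   39.3] 31.509577532912086 19.984285533428192 [ 0.7989101   0.24391817 -0.56591871]
```

View pics/s1.png

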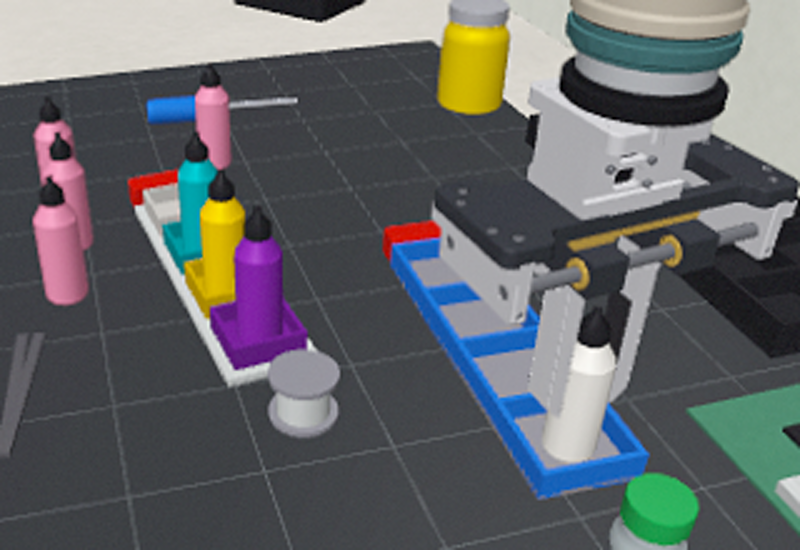

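>>> {"name": "servo_tool", "arguments": {"targets": [[[0, 0, 0.0005, 0, 1], [0, 0, 0.001, 0, 1], [0, 0, 0.0013, 0, 1], [0, 0, 0.0013, 0, 1]]]}}

```text
t: 9.25
tcp_pos: [628.1, -188.1, 37.7]
eef_rot: [2.09, 2.344, 0.0]
contact_force: [-0.4, -0.5, 3.2]
width: 31.6
finger_force: 20.0
```

>>> {"name": "servo_tool", "arguments": {"targets": [[[0, 0, 0, 0, -1], [0, 0, 0, 0, -1], [0, 0, 0, 0, -1], [0, 0, 0, 0, -1], [0, 0, 0, 0, -1], [0, 0, 0, 0, -1], [0, 0, -0.02, 0, -1], [0, 0, -0.06, 0, -1], [0, 0, -0.1, 0, -1], [0, 0, -0.14, 0, -1], [0, 0, -0.155, 0, -1], [0, 0, -0.155, 0, -1]]]}}

```text
t: 10.45
tcp_pos: [629.7, -188.2, 195.3]
eef_rot: [2.087, 2.341, 0.004]
contact_force: [-0.2, -0.4, -0.9]
width: 94.3
finger_force: 0.0
```

```bash
python3 chk.py s2
```

```text
10.5 [ 628.3 -188.1  193.1] 93.60919879302855 0.0 [0.33139745 0.34889096 0.31794425]
```

View pics/s2.png

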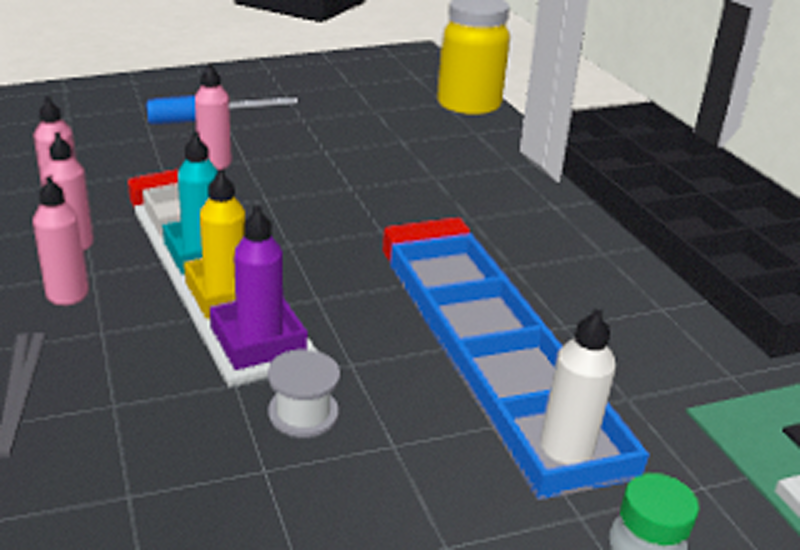

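White stands upright in the far bay, and the three other bays are empty. Teal is next.

>>> {"name": "servo_tool", "arguments": {"targets": [[[0.029, -0.014, 0, 0, -1], [0.072, -0.035, 0, 0, -1], [0.115, -0.056, 0, 0, -1], [0.158, -0.077, 0, 0, -1], [0.201, -0.098, 0, 0, -1], [0.244, -0.119, 0, 0, -1], [0.272, -0.133, 0, 0, -1], [0.287, -0.14, 0, 0, -1], [0.287, -0.14, 0.02, 0, -1], [0.287, -0.14, 0.06, 0, -1], [0.287, -0.14, 0.1, 0, -1], [0.287, -0.14, 0.13, 0, -1]]]}}

```text
t: 11.7
tcp_pos: [453.6, 80.6, 59.1]
eef_rot: [-2.089, -2.343, 0.006]
contact_force: [0.3, -0.1, 0.8]
width: 94.0
finger_force: 0.0
```

>>> {"name": "servo_tool", "arguments": {"targets": [[[0, 0, 0.013, 0, -1], [0, 0, 0.019, 0, 0], [0, 0, 0.019, 0, 1], [0, 0, 0.019, 0, 1], [0, 0, 0.019, 0, 1], [0, 0, 0.019, 0, 1], [0, 0, 0.019, 0, 1], [0, 0, 0.019, 0, 1], [0, 0, 0.019, 0, 1], [0, 0, 0.019, 0, 1], [0, 0, 0.019, 0, 1], [0, 0, 0.019, 0, 1]]], "squeeze": 20}}

```text
t: 12.9
tcp_pos: [456.7, 81.4, 43.4]
eef_rot: [2.09, 2.344, 0.002]
contact_force: [1.2, -0.0, 3.2]
width: 31.4
finger_force: 20.0
```

>>> {"name": "servo_tool", "arguments": {"targets": [[[0, 0, -0.01, 0, 1], [0, 0, -0.035, 0, 1], [0, 0, -0.065, 0, 1], [0, 0, -0.095, 0, 1], [0, 0, -0.12, 0, 1], [0, 0, -0.13, 0, 1], [0, 0, -0.13, 0, 1]]]}}

```text
t: 13.6
tcp_pos: [456.3, 81.1, 174.2]
eef_rot: [2.09, 2.343, 0.002]
contact_force: [0.7, -0.8, -0.3]
width: 31.7
finger_force: 19.9
```

>>> {"name": "servo_tool", "arguments": {"targets": [[[-0.009, 0.006, 0, 0, 1], [-0.027, 0.018, 0, 0, 1], [-0.05, 0.032, 0, 0, 1], [-0.077, 0.05, 0, 0, 1], [-0.104, 0.068, 0, 0, 1], [-0.131, 0.085, 0, 0, 1], [-0.159, 0.103, 0, 0, 1], [-0.184, 0.119, 0, 0, 1], [-0.204, 0.132, 0, 0, 1], [-0.218, 0.141, 0, 0, 1], [-0.225, 0.146, 0, 0, 1], [-0.227, 0.147, 0, 0, 1]]]}}

```text
t: 14.8
tcp_pos: [627.5, -128.6, 171.3]
eef_rot: [-2.091, -2.342, 0.003]
contact_force: [-0.6, 0.4, -2.2]
width: 31.9
finger_force: 19.9
```

>>> {"name": "servo_tool", "arguments": {"targets": [[[0, 0, 0.015, 0, 1], [0, 0, 0.045, 0, 1], [0, 0, 0.08, 0, 1], [0, 0, 0.105, 0, 1], [0, 0, 0.12, 0, 1], [0, 0, 0.128, 0, 1], [0, 0, 0.132, 0, 1], [0, 0, 0.134, 0, 1], [0, 0, 0.135, 0, 1], [0, 0, 0.1355, 0, 1], [0, 0, 0.136, 0, 1], [0, 0, 0.136, 0, 1]]]}}

```text
t: 16.0
tcp_pos: [628.2, -127.6, 37.6]
eef_rot: [2.091, 2.344, 0.001]
contact_force: [-0.5, 0.7, -0.8]
width: 31.7
finger_force: 19.9
```

```bash
python3 chk.py s3
```

```text
16.05 [ 628.2 -127.6   37.6] 31.404128699123206 19.942302703857422 [ 0.47926     0.00993451 -0.68862423]
```

View pics/s3.png

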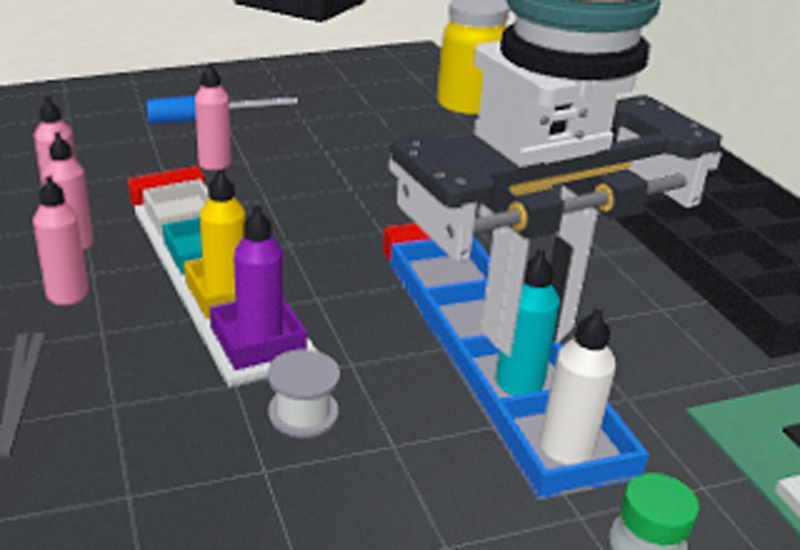

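Teal is upright in its bay and almost down. I'll lower until it touches, then release.

>>> {"name": "servo_tool", "arguments": {"targets": [[[0, 0, 0.0005, 0, 1], [0, 0, 0.0008, 0, 1], [0, 0, 0.0008, 0, 1]]]}}

```text
t: 16.35
tcp_pos: [628.4, -127.7, 37.4]
eef_rot: [2.09, 2.344, 0.0]
contact_force: [-1.3, 0.2, 6.0]
width: 31.5
finger_force: 20.0
```

>>> {"name": "servo_tool", "arguments": {"targets": [[[0, 0, 0, 0, -1], [0, 0, 0, 0, -1], [0, 0, 0, 0, -1], [0, 0, 0, 0, -1], [0, 0, 0, 0, -1], [0, 0, 0, 0, -1], [0, 0, -0.02, 0, -1], [0, 0, -0.06, 0, -1], [0, 0, -0.1, 0, -1], [0, 0, -0.14, 0, -1], [0, 0, -0.155, 0, -1], [0, 0, -0.155, 0, -1]]]}}

```text
t: 17.55
tcp_pos: [629.8, -127.7, 194.4]
eef_rot: [2.088, 2.341, 0.005]
contact_force: [0.7, -0.5, 0.1]
width: 94.0
finger_force: 0.0
```

>>> {"name": "servo_tool", "arguments": {"targets": [[[0.02, -0.018, 0, 0, -1], [0.05, -0.044, 0, 0, -1], [0.083, -0.073, 0, 0, -1], [0.116, -0.102, 0, 0, -1], [0.145, -0.128, 0, 0, -1], [0.16, -0.141, 0, 0, -1], [0.165, -0.145, 0, 0, -1], [0.165, -0.145, 0, 0, -1], [0.165, -0.145, 0.02, 0, -1], [0.165, -0.145, 0.06, 0, -1], [0.165, -0.145, 0.1, 0, -1], [0.165, -0.145, 0.13, 0, -1]]]}}

```text
t: 18.75
tcp_pos: [465.5, 18.3, 58.8]
eef_rot: [-2.093, -2.342, 0.002]
contact_force: [-0.2, 0.6, -0.2]
width: 94.3
finger_force: 0.0
```

>>> {"name": "servo_tool", "arguments": {"targets": [[[0, 0, 0.013, 0, -1], [0, 0, 0.019, 0, 0], [0, 0, 0.019, 0, 1], [0, 0, 0.019, 0, 1], [0, 0, 0.019, 0, 1], [0, 0, 0.019, 0, 1], [0, 0, 0.019, 0, 1], [0, 0, 0.019, 0, 1], [0, 0, 0.019, 0, 1], [0, 0, 0.019, 0, 1], [0, 0, 0.019, 0, 1], [0, 0, 0.019, 0, 1]]], "squeeze": 20}}

```text
t: 19.95
tcp_pos: [464.9, 19.7, 42.5]
eef_rot: [-2.091, -2.345, 0.001]
contact_force: [-1.3, 0.3, 4.6]
width: 31.4
finger_force: 20.0
```

>>> {"name": "servo_tool", "arguments": {"targets": [[[0, 0, -0.01, 0, 1], [0, 0, -0.035, 0, 1], [0, 0, -0.065, 0, 1], [0, 0, -0.095, 0, 1], [0, 0, -0.12, 0, 1], [0, 0, -0.13, 0, 1], [0, 0, -0.13, 0, 1]]]}}

```text
t: 20.65
tcp_pos: [466.0, 19.8, 173.6]
eef_rot: [2.09, 2.343, 0.003]
contact_force: [-0.7, -0.6, -1.0]
width: 31.0
finger_force: 20.0
```

>>> {"name": "servo_tool", "arguments": {"targets": [[[-0.004, 0.006, 0, 0, 1], [-0.012, 0.018, 0, 0, 1], [-0.023, 0.034, 0, 0, 1], [-0.035, 0.052, 0, 0, 1], [-0.047, 0.071, 0, 0, 1], [-0.06, 0.089, 0, 0, 1], [-0.072, 0.108, 0, 0, 1], [-0.084, 0.125, 0, 0, 1], [-0.093, 0.139, 0, 0, 1], [-0.099, 0.148, 0, 0, 1], [-0.102, 0.153, 0, 0, 1], [-0.103, 0.154, 0, 0, 1]]]}}

```text
t: 21.85
tcp_pos: [629.7, -64.9, 171.4]
eef_rot: [-2.09, -2.344, 0.001]
contact_force: [0.4, 0.5, -1.4]
width: 31.4
finger_force: 20.0
```

>>> {"name": "servo_tool", "arguments": {"targets": [[[0, 0, 0.015, 0, 1], [0, 0, 0.045, 0, 1], [0, 0, 0.08, 0, 1], [0, 0, 0.105, 0, 1], [0, 0, 0.12, 0, 1], [0, 0, 0.128, 0, 1], [0, 0, 0.132, 0, 1], [0, 0, 0.134, 0, 1], [0, 0, 0.135, 0, 1], [0, 0, 0.1355, 0, 1], [0, 0, 0.136, 0, 1], [0, 0, 0.136, 0, 1]]]}}

```text
t: 23.05
tcp_pos: [630.0, -65.0, 36.7]
eef_rot: [2.091, 2.344, 0.001]
contact_force: [-0.3, -0.1, -1.4]
width: 31.2
finger_force: 20.0
```

```bash
python3 chk.py s4
```

```text
23.1 [630.  -65.   36.7] 31.434242590511765 19.970911145210266 [-0.81886522 -0.43859574 -0.73583399]
```

View pics/s4.png

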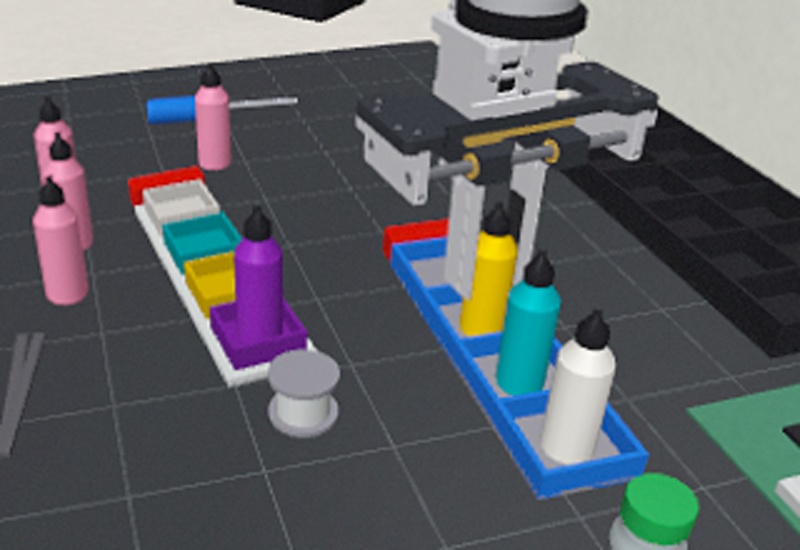

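Teal stands by itself and yellow is over its floor. I'll lower it until it touches.

>>> {"name": "servo_tool", "arguments": {"targets": [[[0, 0, 0.0005, 0, 1], [0, 0, 0.0008, 0, 1], [0, 0, 0.0008, 0, 1]]]}}

```text
t: 23.4
tcp_pos: [630.0, -65.0, 36.6]
eef_rot: [2.09, 2.344, 0.0]
contact_force: [-2.4, 0.5, 5.9]
width: 32.1
finger_force: 20.0
```

>>> {"name": "servo_tool", "arguments": {"targets": [[[0, 0, 0, 0, -1], [0, 0, 0, 0, -1], [0, 0, 0, 0, -1], [0, 0, 0, 0, -1], [0, 0, 0, 0, -1], [0, 0, 0, 0, -1], [0, 0, -0.02, 0, -1], [0, 0, -0.06, 0, -1], [0, 0, -0.1, 0, -1], [0, 0, -0.14, 0, -1], [0, 0, -0.155, 0, -1], [0, 0, -0.155, 0, -1]]]}}

```text
t: 24.6
tcp_pos: [631.7, -64.9, 193.5]
eef_rot: [2.088, 2.341, 0.005]
contact_force: [-0.9, -0.3, -0.1]
width: 93.9
finger_force: 0.0
```

>>> {"name": "servo_tool", "arguments": {"targets": [[[0.006, -0.02, 0, 0, -1], [0.015, -0.055, 0, 0, -1], [0.025, -0.09, 0, 0, -1], [0.034, -0.125, 0, 0, -1], [0.04, -0.146, 0, 0, -1], [0.042, -0.152, 0, 0, -1], [0.042, -0.152, 0, 0, -1], [0.042, -0.152, 0, 0, -1], [0.042, -0.152, 0.02, 0, -1], [0.042, -0.152, 0.06, 0, -1], [0.042, -0.152, 0.1, 0, -1], [0.042, -0.152, 0.13, 0, -1]]]}}

```text
t: 25.8
tcp_pos: [474.8, -40.7, 58.1]
eef_rot: [-2.091, -2.344, -0.0]
contact_force: [-0.5, -0.8, -0.7]
width: 94.1
finger_force: 0.0
```

>>> {"name": "servo_tool", "arguments": {"targets": [[[0, 0, 0.012, 0, -1], [0, 0, 0.018, 0, 0], [0, 0, 0.018, 0, 1], [0, 0, 0.018, 0, 1], [0, 0, 0.018, 0, 1], [0, 0, 0.018, 0, 1], [0, 0, 0.018, 0, 1], [0, 0, 0.018, 0, 1], [0, 0, 0.018, 0, 1], [0, 0, 0.018, 0, 1], [0, 0, 0.018, 0, 1], [0, 0, 0.018, 0, 1]]], "squeeze": 20}}

```text
t: 27.0
tcp_pos: [474.5, -40.5, 42.8]
eef_rot: [2.09, 2.344, 0.001]
contact_force: [1.7, -0.2, 4.7]
width: 31.5
finger_force: 20.0
```

>>> {"name": "servo_tool", "arguments": {"targets": [[[0, 0, -0.01, 0, 1], [0, 0, -0.035, 0, 1], [0, 0, -0.065, 0, 1], [0, 0, -0.095, 0, 1], [0, 0, -0.12, 0, 1], [0, 0, -0.13, 0, 1], [0, 0, -0.13, 0, 1]]]}}

```text
t: 27.7
tcp_pos: [474.5, -40.8, 173.7]
eef_rot: [2.09, 2.343, 0.002]
contact_force: [1.0, 0.3, -0.6]
width: 31.5
finger_force: 20.0
```

>>> {"name": "servo_tool", "arguments": {"targets": [[[0.001, 0.006, 0, 0, 1], [0.002, 0.019, 0, 0, 1], [0.004, 0.035, 0, 0, 1], [0.006, 0.054, 0, 0, 1], [0.009, 0.073, 0, 0, 1], [0.011, 0.092, 0, 0, 1], [0.013, 0.111, 0, 0, 1], [0.015, 0.129, 0, 0, 1], [0.017, 0.143, 0, 0, 1], [0.018, 0.153, 0, 0, 1], [0.019, 0.158, 0, 0, 1], [0.019, 0.159, 0, 0, 1]]]}}

```text
t: 28.9
tcp_pos: [629.7, -3.2, 171.6]
eef_rot: [-2.089, -2.345, 0.001]
contact_force: [0.3, -0.4, -0.1]
width: 31.7
finger_force: 20.0
```

>>> {"name": "servo_tool", "arguments": {"targets": [[[0, 0, 0.015, 0, 1], [0, 0, 0.045, 0, 1], [0, 0, 0.08, 0, 1], [0, 0, 0.105, 0, 1], [0, 0, 0.12, 0, 1], [0, 0, 0.128, 0, 1], [0, 0, 0.132, 0, 1], [0, 0, 0.134, 0, 1], [0, 0, 0.135, 0, 1], [0, 0, 0.1355, 0, 1], [0, 0, 0.136, 0, 1], [0, 0, 0.1365, 0, 1]]]}}

```text
t: 30.1
tcp_pos: [630.3, -3.5, 36.9]
eef_rot: [2.09, 2.344, 0.001]
contact_force: [-1.1, -0.1, 6.2]
width: 31.6
finger_force: 20.0
```

```bash
python3 chk.py s5
```

```text
30.15 [630.3  -3.5  36.9] 31.486611126038127 19.974971115589142 [-0.77406292  1.41922804  4.15482671]
```

View pics/s5.png

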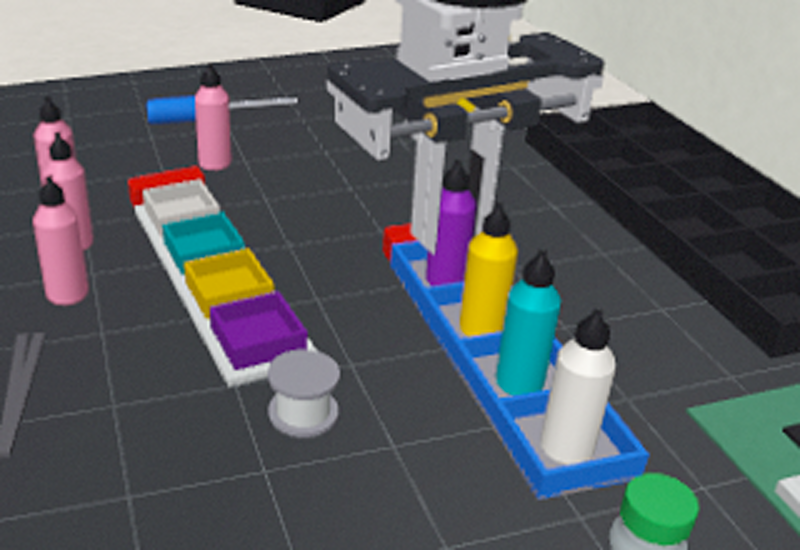

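Purple is touching its floor (4–6 N). I'll release it and lift.

>>> {"name": "servo_tool", "arguments": {"targets": [[[0, 0, 0, 0, -1], [0, 0, 0, 0, -1], [0, 0, 0, 0, -1], [0, 0, 0, 0, -1], [0, 0, 0, 0, -1], [0, 0, 0, 0, -1], [0, 0, -0.02, 0, -1], [0, 0, -0.06, 0, -1], [0, 0, -0.1, 0, -1], [0, 0, -0.14, 0, -1], [0, 0, -0.155, 0, -1], [0, 0, -0.155, 0, -1]]]}}

```text
t: 31.35
tcp_pos: [631.7, -3.3, 194.1]
eef_rot: [2.088, 2.341, 0.006]
contact_force: [0.2, 0.3, -0.3]
width: 94.2
finger_force: 0.0
```

```bash
python3 chk.py s6
```

```text
31.4 [630.3  -3.6 191.9] 94.23722478858461 0.0 [-0.27466934 -0.57883831 -0.18054337]
```

View pics/s6.png

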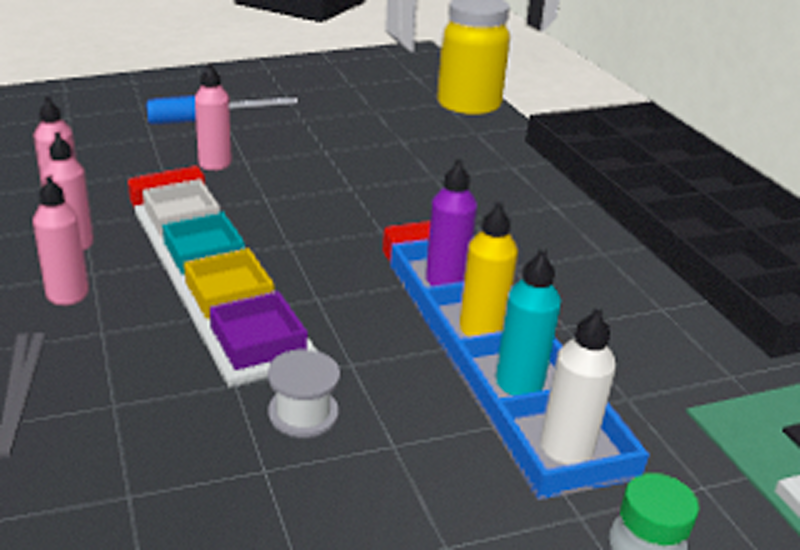

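All four bottles stand upright in their bays in the order asked, and the gripper is clear.

```bash
python3 -c "
from station import job; print(job.job_done())"
```

```text
the job is handed in; nothing more can be done
None
```

The job is handed in at about 31 s of the 112 s allowed: all four bottles stand upright in the tray in reverse order, purple beside the red end, then yellow, teal and white.

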